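Draw the rolling pin out of its half-covered case

ROBOT

A 6-joint arm with a two-finger parallel gripper is mounted at the origin on a cart in front of the work surface, level with it; the furniture and walls round the work are solid. World frame = base frame: x ahead of the robot, y to its left, z up, the work surface at z = 0. Lengths are in m, angles in rad, forces in N, time in s.
With the tool pointing down it reaches from about 0.375 to 0.9 m from the base axis. Payload 3.1 kg.
Tool frame: the origin (TCP) lies at the very end of the fingers, on their centre line; the grasp point (between the pads) lies 19 mm behind it; z points along the fingers, y is the line along which they close (so a half turn about z gives the same grasp; the last joint's range is limited). The gripper opens to 87 mm and grips with 3 to 60 N. Pads are 19 mm wide; open, the fingers measure 117 mm over their backs; the gripper's body (75 mm by 190 mm) begins 51 mm behind the grasp point.
Start: joints at [-1.514, 0.527, 1.433, -0, 1.181, -0.178], TCP at [0.146, -0.608, 0.223] pointing down, gripper open.
Joint ranges: [-3.08, 3.08], [-0.75, 2.2], [0.22, 2.44], [-1.43, 4.57], [0, 2.65], [-2.85, 2.85]. Speed limits (rad/s): [2.79, 2.79, 3.14, 3.14, 3.14, 3.14].

INTERFACE

Orientations are given as a unit quaternion [x, y, z, w].
In Python, from rig import robot gives the robot as it stands. The module is installed in compiled form; this text tells all that it offers.
- The arm moves only by the tool servo_tool, never from a script. Its argument "rows" is one flat list of numbers, 5 for each row, row after row: the closure, from -1 (fully open) to 1 (shut), so that 0 is half open, then the shift along the tool's x, y, z in m, then the turn about the tool's z in degrees. A call has 1 to 5 rows; each row shifts and turns the commanded pose from where the row before left it, along the tool's axes as they then stand; what a row does not reach is not made up. A row lasts 1/12 s, in which the tool goes at most 41.7 mm and 7.16 degrees, less where a joint would pass 70% of its speed; a pose out of reach is approached as far as the arm can. A call with a gripper value outside its range is refused whole. The fingers move at their own pace and stop on an object; "newtons" is the grip in N (left out, the last holds). Time passes only in rows, so rows that do not move let the fingers close. It gives the time, the measured TCP pose, the force, the opening and the grip force at its end, in the units of the state.
- robot.get_obs(): the state, without advancing time (a new reading comes with each control period).
- robot.camera(name): name is "side" or "top"; returns a dict with "pixels" (420x560x3 uint8, red, green, blue), "intrinsics" (3x3 intrinsics, pixels), "rvec" (rotation vector, rad) and "tvec" (3), from world to camera coordinates, as OpenCV has them. Camera axes: x right, y down, z forward; pixel columns grow to the right and rows downward; lengths in m; the calibration is good to about 2 mm. A picture is of the moment at which its call begins. There is no depth.
- robot.hand_in(): hands the job in; it is judged then, once.
Trained networks look in a picture, given as the dict that the camera call returned (one of the last four; its "shot" number tells which), for a name from the list of things; names that differ only in an ending like _2 or _b are one class to them, and where a whole thing is asked for, a point or a joint stands for the part that bears it (a point fixed in the world has none). Each returns a list of dicts, best first, with "score" (0 to 1); they miss things now and then, are a little off and sometimes report something else, mostly with a low value. They report only what shows in the picture. A call takes as long as a camera call.
- robot.spot_in(picture, query): "at" ([x, y, z] in m, in world coordinates, good to about 4 mm: the middle of the surface that is visible of it).
- robot.outline_of(picture, query): "region" (420x560 bool, what is visible of it).
- robot.place_of(picture, query): "at" ([x, y, z] in m, in world coordinates, good to about 4 mm: a listed point, or the origin of a listed thing).
The state is a dict: "time": time; "q": joint angles; "joint_velocities": joint speeds; "joint_torque": joint torques, N m; "position": TCP position; "tool_rot": TCP orientation; "ft_force": force on the tool from outside, world axes, zero at the start; "moment": the same for the moment, N m; "grip_width": finger opening in m; "grip_force": force on a finger pad.
Only numpy, scipy, OpenCV 4.12 (cv2) and the standard library are available. Lean on these libraries where they do the work, as an engineer would, in place of code of your own. Each camera call takes 0.05 s, during which the arm holds its last target. There are 200 camera calls.

TASK

The rolling pin lies in the formed bed of the open-topped wooden case, with its near end tucked under the fixed cover. Lift it out of the bed and, since the opening is shorter than the pin, tilt it and draw it out slantwise, far end first, without shifting or lifting the case or disturbing the jars and the mill beside it. Finish still holding the pin, at rest in the gripper, with the whole of it at least 6 cm higher than the case's cover; do not put it down.

Things in the scene. Friction and masses are not known exactly. Their poses are not given: they have to be found in the camera images.
- case: Loose pale wooden case, 2.5 kg, 268 (x) x 156 (y) x 98 mm high. Origin: centre of its underside. x runs along it away from the robot (turned up to 0.45 rad), z up. Floor 6 mm; 8 mm walls, top z = 92 mm; inside x -126..126, y -70..70 mm. A plywood cover, fixed for good (z = 92..98 mm), closes the near end, x = -134..-16 mm; x = -16..126 is open above.
- cover_edge (a point): Middle of the free (far) edge of the case's cover, on its top face: x = -16, y = 0, z = 98 mm in the case's frame. Under the cover the case is empty down to its floor (except the near bed block), so the pin's near end can dip there.
- recess (a point): Centre of the finger recess in the case, at pin-axis height: x = 30.5, y = 0, z = 62 mm in the case's frame. The recess (x = -8..69 mm, full width, empty to the floor) parts the two grey bed blocks (x = -22..-8 and 69..89 mm, full width); each has a channel along x, 39 mm wide, bottom z = 44, shoulders up to z = 62 mm, in which the pin lies.
- pin: Brown wooden rolling pin, 230 mm long, about 0.16 kg, 36 mm thick over the middle 110 mm, tapering to 22 mm near the ends. Origin: its middle, on the axis (centre of mass); x runs along it. At the start it lies loose and level in the bed, along the case's x axis, its origin at x = 4, y = 0, z = 62 mm in the case's frame (spanning x = -111..119 mm).
- pin_front (a point): Far end of the pin, on its axis (pin x = +115 mm); at the start in the open part of the case, 7 mm from the far wall.
- pin_rear (a point): Near end of the pin, on its axis (pin x = -115 mm); at the start under the cover.
- mustard_jar: Bystander: round glass jar of mustard with a screw lid, 62 mm across, 86 mm high, standing left of the case. Origin: centre of its underside.
- pepper_mill: Bystander: turned wooden pepper mill, 58 mm across, 170 mm high, standing left of the case. Origin: centre of its underside.
- spice_jar: Bystander: slim spice jar with dark cap, 41 mm across, 105 mm high, standing right of the case. Origin: centre of its underside.

How it is judged:
By the outcome, as a careful person would: the job done as asked, in the order asked, and still so for the second after the job is handed in, while the arm keeps its last pose, push and grip.
It also fails if it takes over 38 s, if anything falls off the work surface, if the arm or the gripper's body presses on something with over 40 N, if the wrist force passes 120 N, or if a joint passes its speed limit or range.

## Working session

There is one attempt and no reset: what is moved stays moved. The work goes in short steps, Python scripts to look and compute and a tool call to move; the robot and the scene stay as the last step left them, time stands still between calls to the robot, and variables do not carry over. Pictures are saved under pics/ and viewed, at most 10 in all, crops included, and the job is handed in when it is done.

Besides the shell and the picture viewer there is one more tool, called after "Request:" as name(argument=value, ...) on one line, values as JSON. servo_tool: Moves the arm, as the interface text tells. Its arguments: {"type":"object","properties":{"rows":{"type":"array","items":{"type":"number"}},"newtons":{"type":"number"}},"required":["rows"]}

```bash
mkdir -p pics; python3 - <<'E'
from rig import robot
import cv2,numpy as np
o=robot.get_obs(); print({k:np.round(v,3) for k,v in o.items()})
for n in("top","side"):
    p=robot.camera(n); cv2.imwrite(f"pics/{n}0.png",p["pixels"][:,:,::-1])
    print(n,np.round(p["tvec"],3),np.round(-cv2.Rodrigues(np.array(p["rvec"]))[0].T@np.array(p["tvec"]).ravel(),3))
    for q in("case","cover_edge","recess","pin","pin_front","mustard_jar","pepper_mill","spice_jar"):
        r=robot.place_of(p,q); print(q,[(np.round(d["at"],4).tolist(),round(d["score"],2)) for d in r[:2]])
E
```

```text
{'time': np.float64(0.0), 'q': array([-1.513,  0.528,  1.434, -0.   ,  1.181, -0.179]), 'joint_velocities': array([-0.002,  0.   , -0.001,  0.   , -0.002,  0.   ]), 'joint_torque': array([ 2.0000e-03, -4.4003e+01, -1.7659e+01,  6.3000e-02,  5.8000e-02,
       -0.0000e+00]), 'position': array([ 0.146, -0.607,  0.222]), 'tool_rot': array([ 0.993,  0.118,  0.   , -0.001]), 'ft_force': array([-0.022,  0.036,  0.448]), 'moment': array([-0.061, -0.001, -0.001]), 'grip_force': np.float64(0.0), 'grip_width': np.float64(0.087)}
top [0.023 0.528 1.625] [4.320e-01 1.000e-03 1.653e+00]
case [([0.4879, -0.0535, 0.0005], 0.63), ([0.5003, -0.3453, -0.0025], 0.4)]
cover_edge [([0.4732, -0.0602, 0.0956], 0.88), ([0.4982, 0.3783, 0.0024], 0.53)]
recess [([0.5248, -0.0524, 0.0615], 0.97)]
pin [([0.4929, -0.0515, 0.0628], 0.85)]
pin_front [([0.6099, -0.027, 0.0614], 0.77), ([0.4881, -0.054, 0.0016], 0.57)]
mustard_jar [([0.6126, 0.3418, -0.0038], 0.74), ([0.5033, -0.3495, -0.0042], 0.3)]
pepper_mill [([0.4958, 0.3814, 0.0021], 0.96)]
spice_jar [([0.5032, -0.3461, -0.0031], 0.65)]
side [0.501 0.18  0.937] [0.221 0.846 0.63 ]
case [([0.4877, -0.0487, -0.0017], 0.59)]
cover_edge [([0.4714, -0.0533, 0.0944], 0.89)]
recess [([0.517, -0.0478, 0.0571], 0.58)]
pin [([0.4943, -0.0502, 0.0622], 0.91), ([0.498, 0.3796, 0.0041], 0.35)]
pin_front [([0.6062, -0.0274, 0.0583], 0.75)]
mustard_jar [([0.6119, 0.3466, 0.0032], 0.81)]
pepper_mill [([0.4971, 0.3809, 0.0017], 0.61)]
spice_jar [([0.5063, -0.347, 0.003], 0.88)]
```

View pics/top0.png

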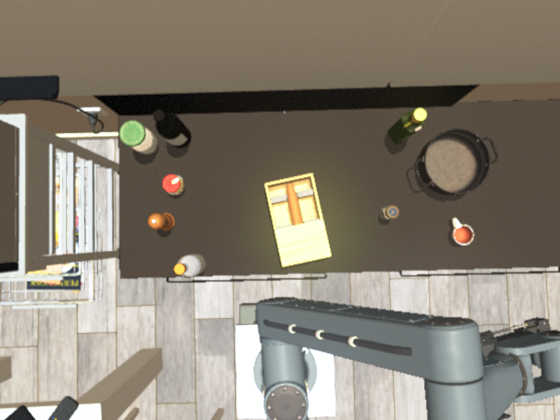

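View pics/side0.png

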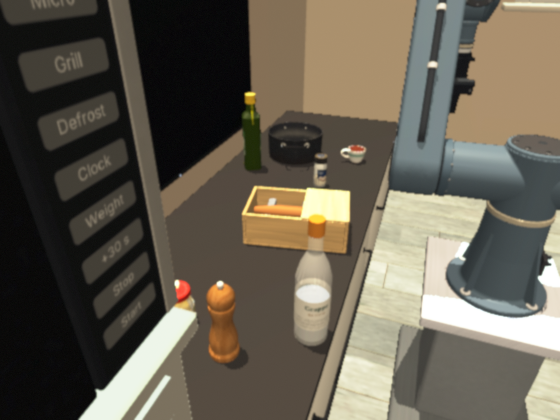

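The top picture shows the case around pixel (298,220), long axis turned slightly to the left, with the pin visible at (294,203) in the open far part. The side picture shows the case at (298,218) and the pin at (280,210); the jars are well clear. The moves cannot tilt the tool, so the pin has to pivot between the pads: grip it softly ahead of its centre of mass, lift, and let the cover edge and bed set the tilt.

```bash
cat >h.py <<'E'
import cv2,numpy as np
def ray(p,uv,z):
    R=cv2.Rodrigues(np.array(p["rvec"],float))[0];t=np.array(p["tvec"],float).ravel()
    c=-R.T@t; d=R.T@np.linalg.solve(np.array(p["intrinsics"],float),[uv[0],uv[1],1.])
    return c+d*(z-c[2])/d[2]
def proj(p,X):
    return cv2.projectPoints(np.array(X,float),np.array(p["rvec"],float),np.array(p["tvec"],float),np.array(p["intrinsics"],float),None)[0][:,0]
E
python3 - <<'E'
from rig import robot
from h import *
from scipy.optimize import least_squares
L={"case":0,"cover_edge":-.016,"recess":.0305,"pin":.004,"pin_front":.119}
A=[];B=[]
for n in("top","side"):
  p=robot.camera(n)
  for q in L:
    r=robot.place_of(p,q)
    if r: A.append(L[q]);B.append(r[0]["at"][:2])
  if n=="top":
    m=robot.outline_of(p,"pin")[0]["region"]; v,u=np.nonzero(m)
    P=np.array([ray(p,(a,b),.070)[:2] for a,b in zip(u,v)])
    w=cv2.fitLine(P.astype(np.float32),cv2.DIST_L2,0,.001,.001).ravel()
    print("pin outline yaw",np.arctan2(w[1],w[0])%np.pi,"thru",w[2:],len(u))
    m=robot.outline_of(p,"case")[0]["region"]
    c=max(cv2.findContours(m.astype(np.uint8),0,2)[0],key=cv2.contourArea).reshape(-1,2)
    P=np.array([ray(p,a,.095)[:2] for a in c]); r=cv2.minAreaRect((P*1000).astype(np.float32)); print("case rect mm",r)
A=np.array(A);B=np.array(B)
f=lambda s:(np.c_[s[0]+A*np.cos(s[2]),s[1]+A*np.sin(s[2])]-B).ravel()
s=least_squares(f,[.49,-.05,.2],loss="soft_l1",f_scale=.004).x; print(s,np.abs(f(s)).max())
for x in(.0305,):print("grip",s[0]+x*np.cos(s[2]),s[1]+x*np.sin(s[2]))
E
```

```text
pin outline yaw 0.18704696 thru [ 0.53509396 -0.04189456] 457
case rect mm ((485.93994140625, -51.20709228515625), (270.8820495605469, 160.48883056640625), 11.058855056762695)
[ 0.49005232 -0.05400145  0.22001551] 0.003801453054228486
grip 0.5198170928023892 -0.04734498779995618
```

Request:
servo_tool(rows=[-1,0,0,-0.01,0,-1,0.02,-0.02,0,0,-1,0.02,-0.03,0,0,-1,0.02,-0.03,0,0,-1,0.02,-0.03,0,0])

```text
time: 2.02
position: [0.1985, -0.4811, 0.2332]
tool_rot: [0.993, 0.117, 0.0, 0.0]
ft_force: [1.3, 0.2, -0.5]
grip_width: 0.087
grip_force: 0.0
```

Request:
servo_tool(rows=[-0.4,0.024,-0.027,0,0,-0.4,0.024,-0.027,0,0,-0.4,0.024,-0.027,0,0,-0.4,0.024,-0.027,0,0,-0.4,0.024,-0.027,0,0])

```text
time: 2.43
position: [0.2839, -0.3216, 0.2335]
tool_rot: [0.993, 0.117, 0.0, 0.001]
ft_force: [0.9, -0.5, -0.3]
grip_width: 0.0638
grip_force: 0.0
```

Request:
servo_tool(rows=[-0.4,0.024,-0.027,0,0,-0.4,0.024,-0.027,0,0,-0.4,0.024,-0.027,0,0,-0.4,0.024,-0.027,0,0,-0.4,0.024,-0.027,0,0])

```text
time: 2.85
position: [0.3693, -0.1622, 0.2335]
tool_rot: [0.993, 0.117, 0.001, 0.001]
ft_force: [1.4, -0.5, -0.7]
grip_width: 0.061
grip_force: 0.0
```

Request:
servo_tool(rows=[-0.4,0.024,-0.027,0,0,-0.4,0.024,-0.027,0,0,-0.4,0.024,-0.025,0,2,-0.4,0,0,0,0,-0.4,0,0,0,0])

```text
time: 3.27
position: [0.4208, -0.0685, 0.2333]
tool_rot: [0.995, 0.103, 0.001, 0.001]
ft_force: [-0.6, 0.1, 1.3]
grip_width: 0.0609
grip_force: 0.0
```

Request:
servo_tool(rows=[-0.4,0.034,-0.001,0,0.4,-0.4,0.033,-0.001,0,0,-0.4,0.033,0,0,0,-0.4,0,0,0.03,0,-0.4,0,0,0.03,0])

```text
time: 3.68
position: [0.5216, -0.0507, 0.1739]
tool_rot: [0.995, 0.097, 0.004, 0.002]
ft_force: [-0.4, 0.6, -0.8]
grip_width: 0.061
grip_force: 0.0
```

```bash
python3 - <<'E'
from rig import robot
from h import *
o=robot.get_obs();print(np.round(o["position"],4),np.round(o["tool_rot"],4))
S={}
for n in("top","side"):
  p=robot.camera(n); 
  for q in("pin","pin_front","recess","cover_edge"):
    r=robot.place_of(p,q); print(n,q,[(np.round(d["at"],4).tolist(),round(d["score"],2)) for d in r[:1]])
  g=p["pixels"].copy()
  # overlay hypothesised case top rim + cover edge
  y=.20;c=np.array([.4875,-.0525]);R=np.array([[np.cos(y),-np.sin(y)],[np.sin(y),np.cos(y)]])
  loc=[(-.134,-.078,.098),(-.134,.078,.098),(-.016,.078,.098),(-.016,-.078,.098),(.134,-.078,.092),(.134,.078,.092),(-.016,0,.062),(.119,0,.062)]
  W=[[*(c+R@np.array(l[:2])),l[2]] for l in loc]; u=proj(p,W)
  x0,y0=np.maximum(u.min(0).astype(int)-25,0);x1,y1=u.max(0).astype(int)+25
  k=5
  im=cv2.resize(g[y0:y1,x0:x1],None,fx=k,fy=k,interpolation=cv2.INTER_CUBIC)[:,:,::-1].copy()
  q=[tuple(np.int32((a-[x0,y0]+.5)*k)) for a in u]
  for a,b in((0,1),(1,5),(5,4),(4,0),(2,3),(6,7)): cv2.line(im,tuple(map(int,q[a])),tuple(map(int,q[b])),(255,0,0),1)
  s=min(1,800/im.shape[1],600/im.shape[0]); cv2.imwrite(f"pics/{n}1.png",cv2.resize(im,None,fx=s,fy=s)); 
  print(im.shape)
E
```

```text
[ 0.5216 -0.0507  0.1739] [0.9953 0.0966 0.0038 0.0019]
top pin [([0.4946, -0.0469, 0.0626], 0.64)]
top pin_front []
top recess [([0.522, -0.0506, 0.0619], 0.67)]
top cover_edge [([0.4762, -0.0606, 0.0991], 0.62)]
(720, 590, 3)
side pin [([0.4957, -0.049, 0.0607], 0.87)]
side pin_front [([0.6061, -0.0253, 0.062], 0.72)]
side recess [([0.5214, -0.0458, 0.0599], 0.8)]
side cover_edge [([0.4731, -0.0538, 0.097], 0.93)]
(425, 790, 3)
```

View pics/top1.png

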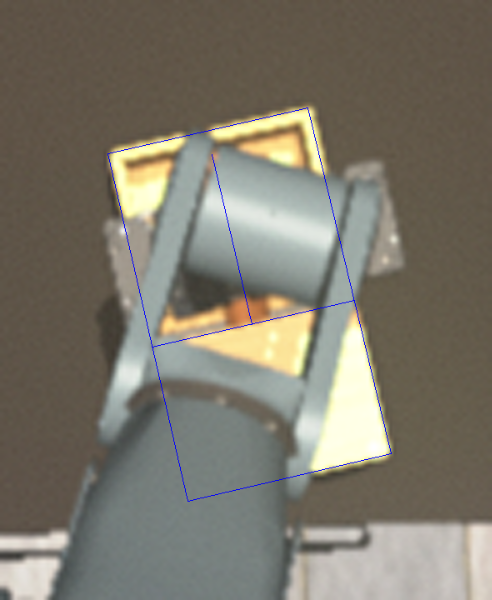

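View pics/side1.png

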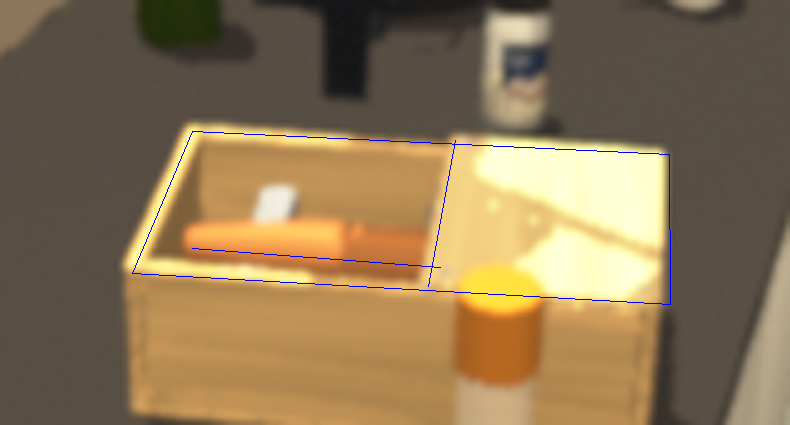

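The overlay of the assumed case pose (x 0.4875, y −0.0525, yaw 0.20) fits the rims in both crops to about 3 mm. The pin runs from (185,238) to (425,260) in the side crop, and the gripper is above the recess.

Request:
servo_tool(rows=[-0.4,0,0,0.03,0,-0.4,0,0,0.02,0,-0.4,0,0,0,0,-0.4,0,0,0,0])

```text
time: 4.52
position: [0.5172, -0.0482, 0.1225]
tool_rot: [0.995, 0.097, -0.001, -0.0]
ft_force: [0.4, -0.4, 0.2]
grip_width: 0.0608
grip_force: 0.0
```

Request:
servo_tool(rows=[-0.4,0.002,0,0.02,0,-0.4,0,0,0.02,0,-0.4,0,0,0.02,0,-0.4,0,0,0.019,0,-0.4,0,0,0,0])

```text
time: 4.93
position: [0.5189, -0.0478, 0.0424]
tool_rot: [0.995, 0.097, -0.001, -0.001]
ft_force: [0.6, 0.9, 0.0]
grip_width: 0.0606
grip_force: 0.0
```

Request:
servo_tool(rows=[0.2,0,0,0,0,0.6,0,0,0,0,0.6,0,0,0,0,0.6,0,0,0,0,0.6,0,0,0,0], newtons=4)

```text
time: 5.35
position: [0.5203, -0.048, 0.0446]
tool_rot: [0.995, 0.097, 0.001, 0.0]
ft_force: [-0.2, 2.8, 0.4]
grip_width: 0.0356
grip_force: 4.3
```

Request:
servo_tool(rows=[0.6,0,-0.001,0,0,0.6,0,0,-0.003,0,0.6,0,0,-0.003,0,0.6,0,0,0,0,0.6,0,0,0,0])

```text
time: 5.77
position: [0.5193, -0.0468, 0.0496]
tool_rot: [0.995, 0.097, -0.0, -0.0]
ft_force: [0.8, 0.6, -0.2]
grip_width: 0.0358
grip_force: 4.0
```

Request:
servo_tool(rows=[0.6,0,0,-0.003,0,0.6,0,0,-0.003,0,0.6,0,0,-0.003,0,0.6,0,0,-0.003,0,0.6,0,0,0,0])

```text
time: 6.18
position: [0.5197, -0.047, 0.0622]
tool_rot: [0.995, 0.097, 0.0, 0.0]
ft_force: [-0.6, 0.2, -1.2]
grip_width: 0.0355
grip_force: 4.0
```

```bash
python3 - <<'E'
from rig import robot
from h import *
o=robot.get_obs();print(o["position"],o["ft_force"],o["grip_width"])
p=robot.camera("side")
for q in("pin","pin_front","cover_edge","case"): print(q,[(np.round(d["at"],4).tolist(),round(d["score"],2)) for d in robot.place_of(p,q)[:1]])
cv2.imwrite("pics/side2.png",cv2.resize(p["pixels"][160:270,220:380,::-1],None,fx=5,fy=5,interpolation=cv2.INTER_CUBIC))
E
```

```text
[ 0.51974248 -0.04701616  0.06218177] [-0.60087448  0.18023483 -1.23139771] 0.035479829132939296
pin [([0.4936, -0.0519, 0.0706], 0.69)]
pin_front [([0.6027, -0.0339, 0.1064], 0.64)]
cover_edge [([0.4739, -0.0553, 0.0968], 0.62)]
case [([0.4882, -0.0516, -0.0055], 0.58)]
```

View pics/side2.png

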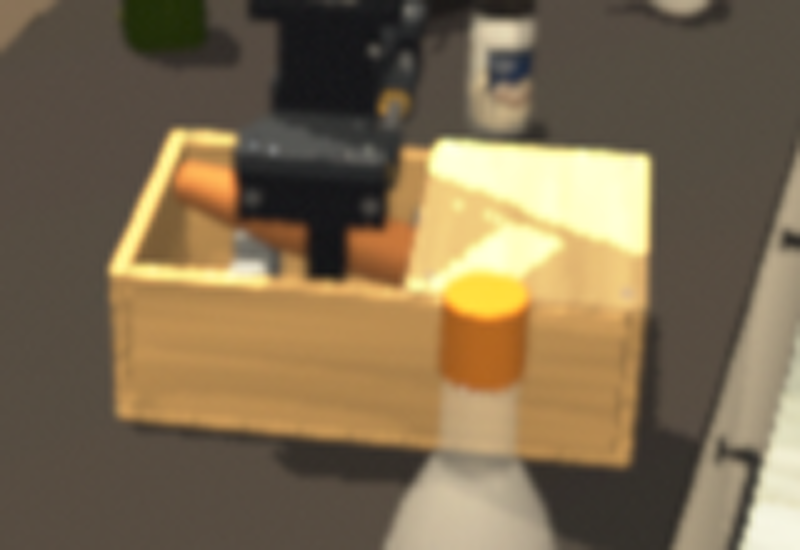

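The pin has pivoted as planned: its far end is up at (180,180) in the crop, about 17° of tilt, with the case still in place. Now I'll tilt it a little more, grip firmly and lift it to the middle of the gap.

Request:
servo_tool(rows=[0.6,0,0,-0.002,0,0.6,0,0,-0.002,0,0.6,0,0,0,0,0.6,0,0,0,0,0.6,0,0,0,0])

```text
time: 6.85
position: [0.5194, -0.0469, 0.0656]
tool_rot: [0.995, 0.097, 0.0, -0.0]
ft_force: [0.1, 0.2, -1.8]
grip_width: 0.0359
grip_force: 4.0
```

Request:
servo_tool(rows=[1,0,0,0,0,1,0,0,0,0,1,0,0,0,0,1,0,0,-0.003,0,1,0,0,0,0], newtons=40)

```text
time: 7.27
position: [0.5197, -0.047, 0.0689]
tool_rot: [0.995, 0.097, 0.0, 0.0]
ft_force: [-0.6, -0.7, -2.4]
grip_width: 0.0351
grip_force: 40.0
```

```bash
cat >m.py <<'E'
from rig import robot
from h import *
o=robot.get_obs();print(np.round(o["position"],4),np.round(o["ft_force"],1),o["grip_width"],o["time"])
for n in("side","top"):
  p=robot.camera(n)
  for q in("pin","pin_front","pin_rear","cover_edge","case"): print(n,q,[(np.round(d["at"],4).tolist(),round(d["score"],2)) for d in robot.place_of(p,q)[:1]])
E
python3 m.py
```

```text
[ 0.5197 -0.047   0.0689] [-0.6 -0.7 -2.4] 0.035117186239004665 7.2667
side pin [([0.4945, -0.0517, 0.0738], 0.88)]
side pin_front [([0.6017, -0.0325, 0.1148], 0.67)]
side pin_rear []
side cover_edge [([0.4765, -0.0523, 0.0946], 0.93)]
side case [([0.4887, -0.0502, -0.0034], 0.6)]
top pin [([0.6037, -0.0267, 0.1085], 0.32)]
top pin_front [([0.6161, 0.3465, -0.002], 0.74)]
top pin_rear []
top cover_edge []
top case []
```

Request:
servo_tool(rows=[1,0.008,0,-0.002,0,1,0.009,0,-0.003,0,1,0.009,0,-0.003,0,1,0.009,0,-0.004,0,1,0,0,0,0])

```text
time: 8.28
position: [0.5579, -0.0405, 0.0819]
tool_rot: [0.995, 0.097, 0.003, 0.001]
ft_force: [0.8, 0.1, -1.5]
grip_width: 0.0346
grip_force: 40.0
```

Request:
servo_tool(rows=[1,0.009,0,-0.003,0,1,0.009,0,-0.003,0,1,0.009,0,-0.003,0,1,0.009,0,-0.004,0,1,0,0,0,0])

```text
time: 8.7
position: [0.5926, -0.0334, 0.0948]
tool_rot: [0.995, 0.097, 0.003, 0.001]
ft_force: [0.6, -0.6, -1.7]
grip_width: 0.0351
grip_force: 40.0
```

Request:
servo_tool(rows=[1,0.009,0,-0.003,0,1,0.009,0,-0.003,0,1,0.009,0,-0.003,0,1,0.007,0,-0.003,0,1,0,0,0,0])

```text
time: 9.12
position: [0.6253, -0.0268, 0.1066]
tool_rot: [0.995, 0.097, 0.002, 0.001]
ft_force: [0.8, -0.1, -1.8]
grip_width: 0.0347
grip_force: 40.0
```

```bash
python3 m.py; python3 - <<'E'
from rig import robot
from h import *
p=robot.camera("side")
cv2.imwrite("pics/side3.png",cv2.resize(p["pixels"][140:270,200:380,::-1],None,fx=4.4,fy=4.4,interpolation=cv2.INTER_CUBIC))
E
```

```text
[ 0.6253 -0.0268  0.1066] [ 0.8 -0.1 -1.8] 0.03474600578755124 9.1167
side pin [([0.5993, -0.0342, 0.1133], 0.85)]
side pin_front [([0.7047, -0.0098, 0.1536], 0.92)]
side pin_rear [([0.4945, -0.0523, 0.0729], 0.76)]
side cover_edge [([0.4712, -0.0557, 0.0984], 0.59)]
side case [([0.4856, -0.0508, -0.0003], 0.57)]
top pin [([0.598, -0.0313, 0.1124], 0.42)]
top pin_front []
top pin_rear []
top cover_edge [([0.4733, -0.059, 0.0959], 0.72)]
top case [([0.4853, -0.0506, 0.0007], 0.65)]
```

View pics/side3.png

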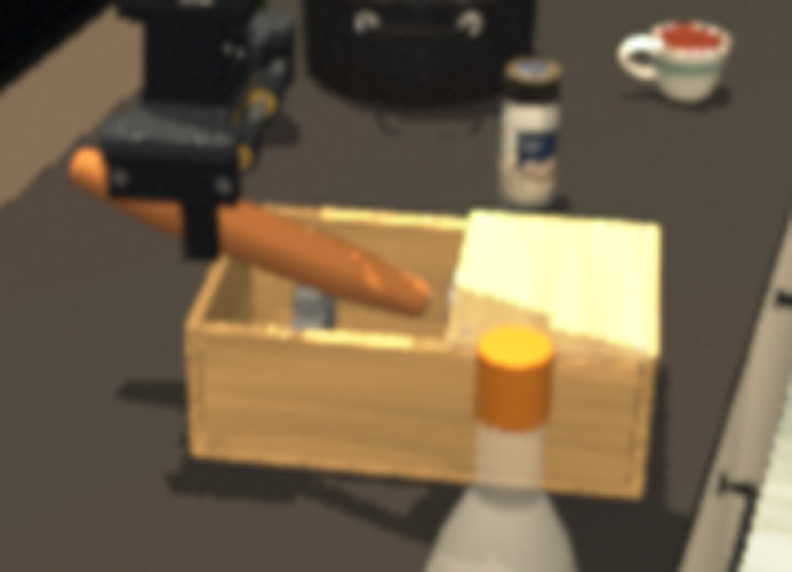

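The rear tip is at (425,300) in the crop, about 2 cm clear of the cover's free edge at (455,310). The case has not moved, so I'll lift straight up.

Request:
servo_tool(rows=[1,0,0,-0.01,0,1,0,0,-0.02,0,1,0,0,-0.02,0,1,0,0,-0.02,0,1,0,0,-0.02,0])

```text
time: 10.18
position: [0.6224, -0.0267, 0.1972]
tool_rot: [0.995, 0.097, 0.0, 0.0]
ft_force: [-0.1, -0.3, -2.0]
grip_width: 0.0346
grip_force: 40.0
```

Request:
servo_tool(rows=[1,0,0,-0.02,0,1,0,0,-0.015,0,1,0,0,-0.01,0,1,0,0,0,0,1,0,0,0,0])

```text
time: 10.6
position: [0.6224, -0.0268, 0.241]
tool_rot: [0.995, 0.097, 0.0, 0.0]
ft_force: [0.2, 0.3, -2.0]
grip_width: 0.035
grip_force: 40.0
```

Request:
servo_tool(rows=[1,0,0,0,0,1,0,0,0,0,1,0,0,0,0,1,0,0,0,0,1,0,0,0,0])

```text
time: 11.02
position: [0.6222, -0.0267, 0.2398]
tool_rot: [0.995, 0.097, -0.001, -0.0]
ft_force: [-0.3, 0.5, -1.7]
grip_width: 0.035
grip_force: 40.0
```

```bash
python3 m.py; python3 - <<'E'
from rig import robot
from h import *
p=robot.camera("side")
print(np.round(robot.get_obs()["joint_velocities"],3))
cv2.imwrite("pics/side4.png",p["pixels"][:,:,::-1])
E
```

```text
[ 0.6222 -0.0267  0.2398] [-0.3  0.5 -1.7] 0.034977484954896935 11.0167
side pin [([0.5965, -0.0329, 0.2463], 0.87)]
side pin_front [([0.7039, -0.0094, 0.2877], 0.97)]
side pin_rear [([0.4915, -0.0541, 0.2077], 0.74)]
side cover_edge [([0.4735, -0.0574, 0.0958], 0.56)]
side case [([0.4881, -0.0515, -0.0043], 0.87)]
top pin [([0.5978, -0.033, 0.2486], 0.81)]
top pin_front [([0.6129, 0.3441, 0.0028], 0.59)]
top pin_rear []
top cover_edge [([0.4736, -0.0566, 0.0976], 0.93)]
top case [([0.4857, -0.0536, 0.0017], 0.96)]
[-0.001 -0.    -0.    -0.     0.     0.001]
```

View pics/side4.png

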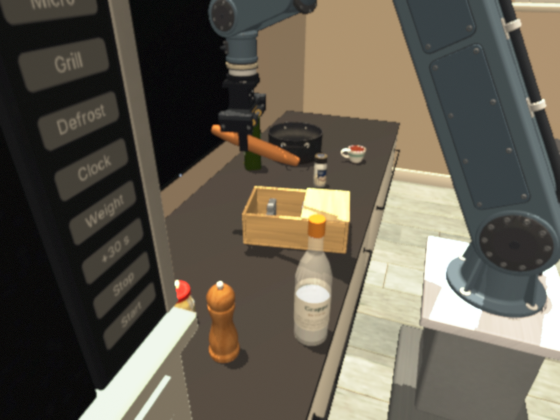

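The pin hangs tilted and at rest in the gripper, from (215,130) to (297,160). Its lowest point is about 0.197 m, against the 0.158 m needed. The case and the bystanders are where they were.

```bash
python3 -c "
from rig import robot
print(robot.hand_in())"
```

```text
the job is handed in; nothing more can be done
None
```

The rolling pin is out of the case and held at rest in the gripper, its lowest point about 10 cm above the cover; the case and the things beside it did not move as far as the cameras show, and the job is handed in (no verdict returned).

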